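Open the iris of the pouch-seal inspection camera

TASK

Open the iris of the little inspection camera fully: turn the slim ribbed grey ring near the front of its lens anticlockwise, as seen looking down into the glass, until it comes up against its stop, regripping as needed, and let go. Turn only that ring: do not touch the plain black fixed rings just above and below it and leave the wide rubber focus ring as it is set. The camera's stand is not fastened down, so keep it where it stands (less than a centimetre of shift), and leave the things around it alone.

Things in the scene. Friction and masses are not known exactly. Their poses are not given: they have to be found in the camera images.
- iris_center (a point): Centre of the slim iris ring, on the lens axis, 200 mm above the table; fixed to the barrel, it does not turn with the ring. Its z is the lens axis, pointing out of the glass, leaning 20 degrees from vertical towards the stand's -x (roughly the robot); its x passes under the white mark on the front ring.
- iris: The slim iris ring: grey, ribbed, 54 mm diameter, 12 mm high, round: it can be gripped across at any angle. Origin at its centre (iris_center), z the lens axis, x to its white line. Turns about z, anticlockwise looking down into the glass to open; stays where left; turning takes about 0.15 N m. Hard stop when fully open. More than one grasp is needed.
- iris_line (a point): Point on the iris ring's rim (27 mm from the axis) at its white line; turns with the ring. It starts 1.7 to 2.4 rad short of the stop; at the stop it stands at +x of the iris_center frame, beside the white mark on the front ring.
- barrel: The fixed black rings of the lens, 44 mm diameter, 5 mm slimmer in radius than the iris ring; origin and axes as iris_center. Front ring z +6 to +20 mm (the glass on its top, nothing higher; white mark at +x), ring below the iris z -20 to -6 mm, lower collar z -54 to -42 mm. Not to be touched.
- focus: The wide black rubber focus ring, 50 mm diameter, z -42 to -20 mm along the lens axis in the iris_center frame; turns easily about that axis. Not to be touched.
- stand: The camera's grey cast stand, about 2 kg, loose on the table: foot 170 (x) x 160 (y) x 22 mm, pillar, and a 70 x 70 x 60 mm aluminium camera body under the lens. Origin under the foot's centre, z up, the lens leans to its -x. A twist of roughly 0.5 N m passed on by the iris stop, or about 10 N sideways, may begin to shift it.
- stand_corner (a point): Upper edge of the foot's corner at the stand's -x, +y, 22 mm above the table.
- roll: Bystander: standing roll of pale green pouch film, 110 mm diameter, 130 mm high; origin under its centre.
- bottle: Bystander: clear bottle with a white cap, 64 mm diameter, 170 mm high; origin under its centre.
- bin: Bystander: open blue plastic bin, 200 (x) x 130 (y) x 75 mm; origin under its centre.
Not all that is in view belongs to the job. Of the things shaped like the stand, the grey one is meant.

How it is judged:
At the end, for the whole second after the job is handed in: The iris ring is open against its stop (white line within 0.08 rad of the mark on the front ring) and at rest, and the stand is at rest with its corner and the lens within 10 mm of where they were (angle between the x axis of iris and the x axis of barrel, either way round below 0.08 rad and x of iris_line in the frame of barrel above 0.02 m and distance of each of stand_corner, iris_center from where it was at the start of the episode below 0.01 m and linear speed of stand below 0.01 m/s and angular speed of iris below 0.05 rad/s); the robot touches nothing.
It fails at once if the robot touches the fixed rings of the lens (over 0.5 N) (contact force between any of the fingers, the arm and barrel above 0.5 N).
It fails at once if the robot touches the focus ring (over 0.5 N) (contact force between any of the fingers, the arm and focus above 0.5 N).
It fails at once if the stand is shifted by more than 10 mm at its corner or at the lens (distance of any of stand_corner, iris_center from where it was at the start of the episode above 0.01 m).
It fails at once if a bystander is moved by more than 15 mm (distance of any of roll, bottle, bin from where it was at the start of the episode above 0.015 m).
It also fails if it takes over 58 s, if anything falls off the work surface, if the arm or the gripper's body presses on something with over 40 N, if the wrist force passes 120 N, or if a joint passes its speed limit or range.

ROBOT

A 6-joint arm with a two-finger parallel gripper is mounted at the origin on the work surface. World frame = base frame: x ahead of the robot, y to its left, z up, the work surface at z = 0. Lengths are in m, angles in rad, forces in N, time in s.
With the tool pointing down it reaches from about 0.3 to 0.875 m from the base axis. Payload 6.4 kg.
Tool frame: the origin (TCP) lies at the very end of the fingers, on their centre line; the grasp point (between the pads) lies 19 mm behind it; z points along the fingers, y is the line along which they close (so a half turn about z gives the same grasp; the last joint's range is limited). The gripper opens to 85 mm and grips with 20 to 120 N. Pads are 22 mm wide; open, the fingers measure 114 mm over their backs; the gripper's body (76 mm by 85 mm) begins 54 mm behind the grasp point. The pads swing forward as they close: fully open they stand 13 mm farther back than shut.
Start: joints at [1.097, 0.181, 1.607, -0, 1.354, -0.206], TCP at [0.152, 0.555, 0.231] pointing down, gripper open.
Joint ranges: [-2.99, 2.99], [-0.89, 2.07], [0.3, 2.58], [-1.14, 4.28], [0, 2.63], [-3.12, 3.12]. Speed limits (rad/s): [2.57, 2.57, 3.01, 3.14, 3.14, 3.14].

INTERFACE

Orientations are given as a unit quaternion [w, x, y, z].
In Python, from bench import ctrl, camera, calibration, order, outline_of gives the robot as it stands.
- The arm moves only by the tool move_arm, never from a script. Its argument "series" is a list that holds one entry, the list of rows, each a list of 5 numbers: the opening, from 0 (shut) to 1 (fully open), then the shift along the tool's x, y, z in mm, then the turn about the tool's z in rad. A call has exactly 10 rows; each row is the pose to reach, as a shift and turn from the pose commanded when the call began, along the tool's axes at that moment; what a row does not reach only later rows make up. A row lasts 1/12 s, in which the tool goes at most 41.7 mm and 7.16 degrees, less where a joint would pass 70% of its speed; a pose out of reach is approached as far as the arm can. A call with a gripper value outside its range is refused whole. The fingers move at their own pace and stop on an object; the grip force is fixed at half the most. Time passes only in rows, so rows that repeat a pose let the fingers close, or fill a call up. It gives the time, the measured TCP pose, the force, the opening and the grip force at its end, in the units of the state.
- ctrl.get_obs(): the state, without advancing time (a new reading comes with each control period).
- camera(name): name is "scene" or "top" or "wrist"; returns (picture, depth): 480x640x3 uint8, blue, green, red; 480x640 float32, m along the optical axis (not along the pixel's ray), 0 where there is no reading.
- calibration(name): a dict with "intrinsics" (3x3 intrinsics, pixels), "k1" (the pictures are not rectified: a ray, as slopes to the right and down, at radius r is drawn at 1 + k1 r^2 times it, then the intrinsics apply), "rvec" (rotation vector, rad) and "tvec" (3), from world to camera coordinates, as OpenCV has them. Camera axes: x right, y down, z forward; pixel columns grow to the right and rows downward; lengths in m; the calibration is good to about 2 mm. A picture is of the moment at which its call begins: read the wrist's pose just before it. calibration takes no time and is no camera call; for the wrist camera it gives the pose at the moment of the call.
- order.hand_in(): hands the job in; it is judged then, once.
Trained networks look in the newest picture that a camera, given by its name, has taken for a name from the list of things; names that differ only in an ending like _2 or _b are one class to them, and where a whole thing is asked for, a point or a joint stands for the part that bears it (a point fixed in the world has none). Each returns a list of dicts, best first, with "conf" (0 to 1); they miss things now and then, are a little off and sometimes report something else, mostly with a low value. They report only what shows in the picture. A call takes as long as a camera call. They do not tell look-alikes from the thing itself.
- outline_of(target, camera): "region" (480x640 bool, what is visible of it) and "bbox" ([centre column, centre row, width, height] in pixels, round what is visible of it).
The state is a dict: "time_s": time; "q": joint angles; "dq": joint speeds; "joint_efforts": joint torques, N m; "eef_pos": TCP position; "eef_rot": TCP orientation; "wrist_force": force on the tool from outside, world axes, zero at the start; "torque": the same for the moment, N m; "opening": opening from 0.0 (shut) to 1.0 (fully open); "grasp_force": force on a finger pad.
Only numpy, scipy, OpenCV 4.12 (cv2) and the standard library are available. Lean on these libraries where they do the work, as an engineer would, in place of code of your own. Each camera call takes 0.05 s, during which the arm holds its last target. There are 200 camera calls.

## Working session

There is one attempt and no reset: what is moved stays moved. The work goes in short steps, Python scripts to look and compute and a tool call to move; the robot and the scene stay as the last step left them, time stands still between calls to the robot, and variables do not carry over. Pictures are saved under pics/ and viewed, at most 10 in all, crops included, and the job is handed in when it is done.

Besides the shell and the picture viewer there is one more tool, called after "Request:" as name(argument=value, ...) on one line, values as JSON. move_arm: Moves the arm, as the interface text tells. Its arguments: {"type":"object","properties":{"series":{"type":"array","items":{"type":"array","items":{"type":"array","items":{"type":"number"}}}}},"required":["series"]}

```bash
mkdir -p pics; ls; cat > h.py <<'E'
import numpy as np, cv2
from bench import ctrl,camera,calibration,order,outline_of
from scipy.spatial.transform import Rotation as R
def cam(n):
    c=calibration(n); p,d=camera(n); return c,p,d
def pts(c,d,mask):
    v,u=np.nonzero(mask&(d>0)); K=np.array(c["intrinsics"])
    k=float(np.ravel(c["k1"])[0])
    s=cv2.undistortPoints(np.c_[u,v].astype(float)[:,None],K,np.array([k,0,0,0,0.]))[:,0]
    z=d[v,u]; P=np.c_[s*z[:,None],z]
    Rm=cv2.Rodrigues(np.array(c["rvec"],float))[0]; t=np.ravel(c["tvec"])
    return (P-t)@Rm, np.c_[u,v]
def proj(c,X):
    k=float(np.ravel(c["k1"])[0])
    return cv2.projectPoints(np.atleast_2d(X).astype(float),np.array(c["rvec"],float),np.array(c["tvec"],float),np.array(c["intrinsics"]),np.array([k,0,0,0,0.]))[0][:,0]
E
python3 - <<'E'
from h import *
o=ctrl.get_obs(); print({k:np.round(v,3) for k,v in o.items()})
ims=[]
for n in ("scene","top"):
    c,p,d=cam(n); ims.append(p); 
    for t in ("iris","stand","focus","barrel","roll","bottle","bin"):
        for r in outline_of(t,n):
            P,_=pts(c,d,r["region"]); print(n,t,round(r["conf"],2),np.round(r["bbox"]),len(P),np.round(np.median(P,0),3) if len(P) else None)
    cv2.imwrite(f"pics/{n}0.png",p)
E
```

```text
pics
{'time_s': np.float64(0.0), 'q': array([ 1.097,  0.182,  1.608, -0.   ,  1.354, -0.206]), 'dq': array([ 0.002,  0.001, -0.   ,  0.001,  0.001,  0.001]), 'joint_efforts': array([ 0.0000e+00, -4.4486e+01, -3.5134e+01, -0.0000e+00,  9.0000e-03,
       -0.0000e+00]), 'eef_pos': array([0.152, 0.554, 0.23 ]), 'eef_rot': array([-0.   ,  0.133,  0.991, -0.001]), 'wrist_force': array([-0.201,  0.342,  0.001]), 'torque': array([ 0.02 ,  0.025, -0.05 ]), 'grasp_force': np.float64(0.0), 'opening': np.float64(1.0)}
scene iris 0.51 [279. 209.  27.  10.] 169 [ 0.542 -0.102  0.207]
scene iris 0.49 [278. 292.  31.  23.] 251 [ 0.783 -0.14   0.204]
scene stand 0.79 [284. 241.  81.  92.] 4174 [ 0.565 -0.103  0.068]
scene stand 0.67 [281. 331.  91. 106.] 6637 [ 0.786 -0.134  0.024]
scene focus 0.64 [281. 219.  22.  14.] 226 [ 0.553 -0.101  0.179]
scene focus 0.6 [271. 306.  24.  19.] 219 [ 0.782 -0.152  0.175]
scene barrel 0.94 [274. 295.  35.  40.] 543 [ 0.773 -0.13   0.217]
scene barrel 0.69 [280. 215.  20.  38.] 338 [ 0.539 -0.104  0.215]
scene roll 0.79 [493. 273.  61.  75.] 3101 [0.688 0.365 0.098]
scene bottle 0.65 [186. 308.  39.  66.] 1554 [ 0.707 -0.32   0.102]
scene bin 0.87 [159. 226.  60.  78.] 4153 [ 0.369 -0.416  0.026]
scene bin 0.41 [280. 213.  24.  39.] 401 [ 0.539 -0.104  0.214]
top iris 0.7 [357. 262.  24.  18.] 79 [ 0.541 -0.097  0.21 ]
top stand 0.65 [351. 269.  69.  66.] 3658 [ 0.514 -0.099  0.023]
top stand 0.57 [364. 185.  71.  72.] 3501 [ 0.745 -0.123  0.023]
top focus 0.56 [353. 271.  68.  67.] 3690 [ 0.514 -0.099  0.023]
top barrel 0.78 [357. 267.  21.  22.] 301 [ 0.517 -0.106  0.218]
top barrel 0.67 [365. 165.  18.  19.] 261 [ 0.764 -0.128  0.218]
top roll 0.77 [177. 215.  53.  49.] 1597 [0.661 0.374 0.123]
top bottle 0.57 [435. 208.  32.  27.] 581 [ 0.675 -0.316  0.114]
top bin 0.6 [467. 320.  60.  76.] 4013 [ 0.379 -0.42   0.006]
```

```bash
python3 - <<'E'
import cv2,numpy as np
a=cv2.imread("pics/scene0.png");b=cv2.imread("pics/top0.png")
A=cv2.resize(a[180:400,200:360],None,fx=2.5,fy=2.5);B=cv2.resize(b[130:330,280:440],None,fx=2.5,fy=2.5)
B=cv2.copyMakeBorder(B,0,A.shape[0]-B.shape[0],0,0,0)
cv2.imwrite("pics/c0.png",np.hstack([A,B]))
E
```

```text
(no output)
```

View pics/c0.png

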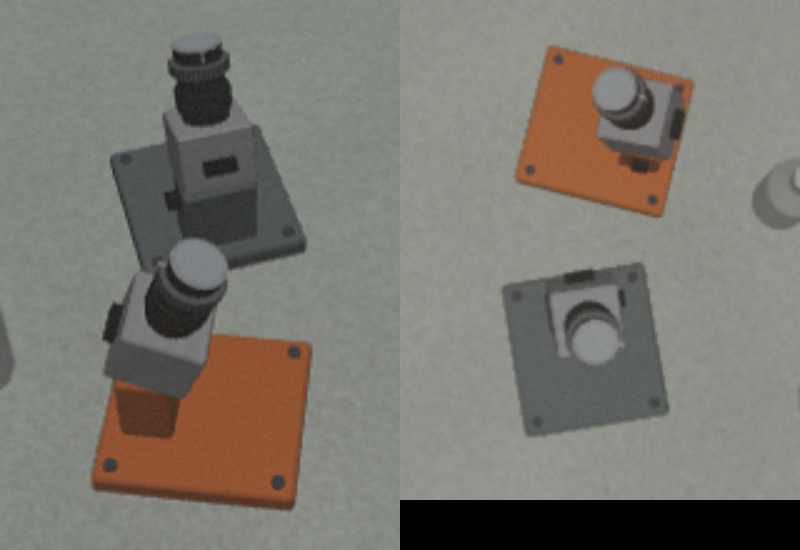

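View pics/scene0.png

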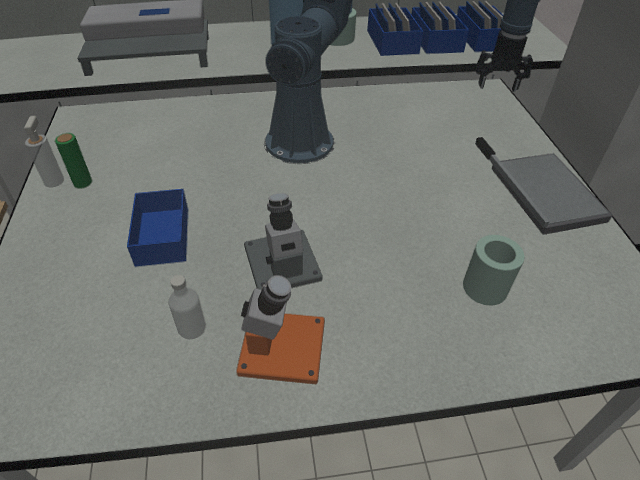

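The grey stand (scene px 283,250; crop of top view at px ~352,270) carries the lens leaning towards the robot; a white mark is visible on its front ring. The orange stand behind it is the decoy.

```bash
cat >> h.py <<'E'
def foot(n):
    c,p,d=cam(n)
    best=None
    for r in outline_of("stand",n):
        P,_=pts(c,d,r["region"]); Q=P[abs(P[:,2]-.022)<.006]
        if len(Q)<200 or np.median(Q[:,0])>.65: continue
        best=cv2.minAreaRect(Q[:,:2].astype(np.float32)*1000); print(n,"foot",best,len(Q),np.median(Q[:,2]))
    return best
def glass(c,p,d,ctr,tilt=None):
    # points near top disc
    full,uv=pts(c,d,np.ones(d.shape,bool))
    m=(np.hypot(full[:,0]-ctr[0],full[:,1]-ctr[1])<.05)&(full[:,2]>.195)
    return full[m],uv[m]
E
python3 - <<'E'
from h import *
for n in ("top","scene"):
    foot(n)
    c,p,d=cam(n)
    P,uv=glass(c,p,d,(.53,-.1))
    col=p[uv[:,1],uv[:,0]].astype(int).mean(1)
    g=P[(col>110)]
    print(n,len(P),len(g),g.mean(0),g.min(0),g.max(0))
c=calibration("wrist"); Rm=cv2.Rodrigues(np.array(c["rvec"],float))[0]; C=-Rm.T@np.ravel(c["tvec"])
o=ctrl.get_obs(); T=R.from_quat(np.roll(o["eef_rot"],-1)).as_matrix()
print("cam in tool",T.T@(C-o["eef_pos"]),"\n",T.T@Rm.T, c["intrinsics"],c["k1"],"\ntool",T)
E
```

```text
top foot ((518.2158813476562, -105.24774932861328), (170.14675903320312, 159.95660400390625), 9.136316299438477) 2276 0.021520236875233086
top 399 262 [ 0.5156626  -0.10611745  0.21817608] [ 0.49543853 -0.13191567  0.19825032] [ 0.53582718 -0.0844927   0.22968207]
scene foot ((522.3079223632812, -103.58580780029297), (173.2580108642578, 160.51063537597656), 9.225467681884766) 1573 0.021171519339462055
scene 417 98 [ 0.51636412 -0.10390827  0.21899874] [ 0.49603191 -0.12459845  0.21104571] [ 0.53792312 -0.08271208  0.22700765]
cam in tool [ 6.92528736e-02 -7.50200906e-06 -1.43323972e-01] 
 [[-3.87757371e-04 -9.62446079e-01 -2.71472642e-01]
 [ 9.99999905e-01 -3.19723262e-04 -2.94839784e-04]
 [ 1.96971275e-04 -2.71472731e-01  9.62446112e-01]] [[386.46884795   0.         323.66736877]
 [  0.         386.46884795 236.68479809]
 [  0.           0.           1.        ]] 0.027541154711408323 
tool [[-9.64347124e-01  2.64640556e-01 -3.66755132e-05]
 [ 2.64640555e-01  9.64347124e-01  3.04992447e-05]
 [ 4.34392628e-05  1.97060308e-05 -9.99999999e-01]]
```

Request:
move_arm(series=[[[1,0,0,-35,0],[1,0,0,-70,0],[1,-28,-28,-70,0],[1,-56,-56,-70,0],[1,-84,-84,-70,0],[1,-112,-112,-70,0],[1,-140,-140,-70,0],[1,-168,-168,-70,0],[1,-196,-196,-70,0],[1,-224,-224,-70,0]]])

```text
time_s: 1.93
eef_pos: [0.3093, 0.2776, 0.3016]
eef_rot: [0.0, 0.133, 0.991, 0.0]
wrist_force: [1.6, -0.9, 0.2]
opening: 0.999
grasp_force: 0.0
```

Request:
move_arm(series=[[[1,-28,-28,0,0],[1,-56,-56,0,0],[1,-84,-84,0,0],[1,-112,-112,0,-0.05],[1,-140,-140,0,-0.1],[1,-168,-168,0,-0.15],[1,-196,-196,0,-0.2],[1,-224,-224,0,-0.25],[1,-252,-252,0,-0.3],[1,-280,-280,0,-0.35]]])

```text
time_s: 2.77
eef_pos: [0.5054, -0.0669, 0.3014]
eef_rot: [0.0, -0.042, 0.999, -0.0]
wrist_force: [0.9, 1.1, 0.8]
opening: 1.001
grasp_force: 0.0
```

```bash
cat >> h.py <<'E'
def target(p,yaw_x=None):
    o=ctrl.get_obs(); T=R.from_quat(np.roll(o["eef_rot"],-1)).as_matrix()
    s=T.T@(np.array(p)-o["eef_pos"])*1000
    yx=np.arctan2(T[1,0],T[0,0])
    out=[np.round(s,1),"yaw",round(yx,3),"t",round(float(o["time_s"]),2)]
    if yaw_x is not None: out+=["turn",round(-((yaw_x-yx+np.pi)%(2*np.pi)-np.pi),3)]
    print(*out, "q6",np.round(o["q"][5],3)); return o,T
E
python3 - <<'E'
from h import *
target((.5225,-.105,.30),np.pi+.16)
E
```

```text
[-13.8 -39.4   1.5] yaw -3.057 t 2.77 turn -0.076 q6 -2.02
```

Request:
move_arm(series=[[[1,-12,-30,1,-0.07],[1,-12,-34,1,-0.07],[0.75,-12,-34,1,-0.07],[0.75,-12,-34,1,-0.07],[0.75,-12,-34,1,-0.07],[0.75,-12,-34,1,-0.07],[0.75,-12,-34,1,-0.07],[0.75,-12,-34,1,-0.07],[0.75,-12,-34,1,-0.07],[0.75,-12,-34,1,-0.07]]])

```text
time_s: 3.6
eef_pos: [0.5195, -0.0974, 0.3005]
eef_rot: [0.0, -0.076, 0.997, -0.0]
wrist_force: [0.7, -0.4, -0.3]
opening: 0.755
grasp_force: 0.0
```

```bash
python3 - <<'E'
from h import *
o,T=target((.5225,-.105,.30),np.pi+.16); print(o["eef_pos"],o["opening"])
c,p,d=cam("wrist"); cv2.imwrite("pics/w1.png",p); np.save("w1.npy",d)
for t in ("iris","barrel","focus","iris_line"):
    for r in outline_of(t,"wrist"):
        P,_=pts(c,d,r["region"]); print(t,round(r["conf"],2),np.round(r["bbox"]),len(P),np.round(np.median(P,0),3) if len(P) else None)
X,uv=pts(c,d,np.ones(d.shape,bool)); L=(X-o["eef_pos"])@T*1000
# fingers in tool frame
m=(abs(L[:,0])<20)&(abs(L[:,1])<70)&(abs(L[:,1])>20)&(L[:,2]<12)&(L[:,2]>-60)
for s in (1,-1):
    k=m&(np.sign(L[:,1])==s)
    if k.sum(): print(s,k.sum(),np.percentile(L[k],[1,50,99],axis=0).round(1))
E
```

```text
[-1.8 -8.   0.5] yaw -2.989 t 3.6 turn -0.007 q6 -2.134
[ 0.51953462 -0.09738079  0.30045495] 0.7547069445764796
iris 0.92 [312. 240.  84.  80.] 1202 [ 0.531 -0.099  0.21 ]
barrel 0.93 [312. 238.  72.  75.] 4312 [ 0.516 -0.106  0.22 ]
focus 0.25 [ 51.  60. 102. 117.] 11724 [ 0.428 -0.348  0.012]
iris_line 0.75 [310. 239.  86.  84.] 1174 [ 0.529 -0.1    0.209]
1 7335 [[-10.1  31.5 -59.9]
 [  8.1  38.1 -49.5]
 [ 13.9  62.3  -9.5]]
-1 7345 [[-10.2 -62.2 -59.9]
 [  8.  -38.1 -49.9]
 [ 14.  -31.4  -9.3]]
```

View pics/w1.png

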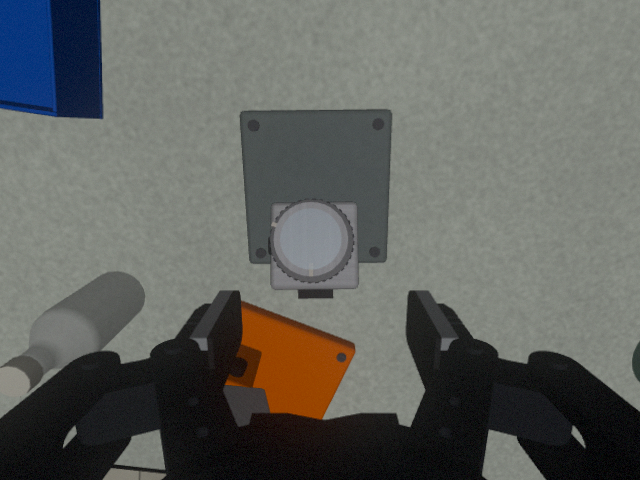

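The view shows the grey lens centred at (312,240): mark on the front ring at (310,272), iris line at about (274,224), left; fingertips at ±32 mm, ~9 mm behind the TCP.

```bash
cat >> h.py <<'E'
YAW=0.16
def frame(yaw=YAW):
    h=np.array([np.cos(yaw),np.sin(yaw),0]); a=np.array([0,0,np.cos(np.radians(20))])-np.sin(np.radians(20))*h
    y=np.cross(a,h); y/=np.linalg.norm(y); x=np.cross(y,a); return np.c_[x,y,a]
def unwrap(c,p,ctr,F=None,z=6.,r0=15,r1=31,n=720):
    F=frame() if F is None else F
    th=np.linspace(-np.pi,np.pi,n,endpoint=False); r=np.arange(r0,r1,.25)
    A,B=np.meshgrid(th,r)
    zz=np.where(B<22.,20.,z)
    X=ctr+(np.stack([B*np.cos(A),B*np.sin(A),zz],-1)/1000)@F.T
    q=proj(c,X.reshape(-1,3)).reshape(*A.shape,2).astype(np.float32)
    return th,r,cv2.remap(p,q[...,0],q[...,1],cv2.INTER_CUBIC)
def locate(c,p,d,ctr,F=None):
    F=frame() if F is None else F
    P,uv=glass(c,p,d,ctr)
    L=(P-ctr)@F*1000
    m=(abs(L[:,2]-20)<4)&(np.hypot(L[:,0],L[:,1])<23)
    Q=L[m]; w=Q[:,:2]
    (cx,cy),rr=cv2.minEnclosingCircle(w.astype(np.float32)); A=np.c_[w,np.ones(len(w))]
    print("glass n",m.sum(),"mean",Q.mean(0).round(2),"circ",round(cx,2),round(cy,2),round(rr,2),"plane",np.linalg.lstsq(A,Q[:,2],rcond=None)[0].round(3))
    return Q
E
python3 - <<'E'
from h import *
c,p,d=cam("wrist")
ctr=np.array([.5225,-.105,.2]); locate(c,p,d,ctr)
foot("wrist")
th,r,I=unwrap(c,p,ctr)
cv2.imwrite("pics/u1.png",cv2.resize(I,(720,256)))
Z=cv2.resize(p[180:300,250:380],None,fx=4,fy=4,interpolation=cv2.INTER_CUBIC)
V=np.zeros((256+480,720,3),np.uint8);V[:256]=cv2.resize(I,(720,256));V[256:,:520]=Z
q=proj(c,ctr+(np.array([[27*np.cos(t),27*np.sin(t),6] for t in np.linspace(0,6.28,60)])/1000)@frame().T)
for x,y in (q-[250,180])*4: cv2.circle(V,(int(x),int(y)+256),1,(0,0,255),-1)
cv2.imwrite("pics/u1.png",cv2.resize(V,None,fx=.8,fy=.8,interpolation=cv2.INTER_AREA))
E
```

```text
glass n 4320 mean [ 0.48  0.06 21.36] circ 0.29 -0.01 22.5 plane [0.0000e+00 2.0000e-03 2.1359e+01]
wrist foot ((518.0247192382812, -105.67755889892578), (168.5359649658203, 159.77572631835938), 9.294233322143555) 16557 0.022606011026741007
```

View pics/u1.png

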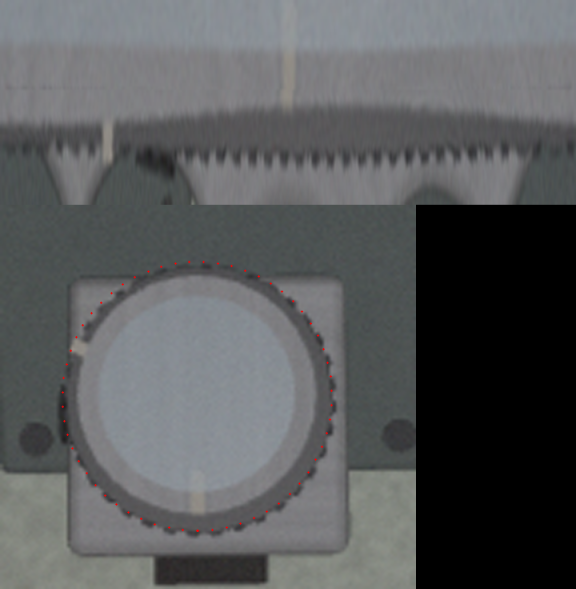

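Ring centre confirmed within 0.5 mm; the iris line stands at −1.96 rad, the mark at 0. Two strokes of about 1.1 rad with the fingertips only.

Request:
move_arm(series=[[[1,-2,-8,0,0.1],[1,-2,-8,0,0.2],[1,-2,-8,0,0.3],[1,-2,-8,0,0.4],[1,-2,-8,0,0.5],[1,-2,-8,0,0.55],[1,-2,-8,20,0.55],[1,-2,-8,40,0.55],[1,-2,-8,40,0.55],[1,-2,-8,40,0.55]]])

```text
time_s: 4.83
eef_pos: [0.5221, -0.1051, 0.2595]
eef_rot: [-0.001, 0.198, 0.98, 0.0]
wrist_force: [-0.3, -0.1, -0.3]
opening: 1.001
grasp_force: 0.0
```

```bash
python3 - <<'E'
from h import *
target((.523,-.105,.187),np.pi+.16-.55)
E
```

```text
[-1.   0.5 72.5] yaw 2.744 t 4.83 turn -0.008 q6 -1.595
```

Request:
move_arm(series=[[[1,-1,0.5,30,-0.01],[1,-1,0.5,55,-0.01],[1,-1,0.5,72.5,-0.01],[1,-1,0.5,72.5,-0.01],[0.72,-1,0.5,72.5,-0.01],[0.72,-1,0.5,72.5,-0.01],[0.72,-1,0.5,72.5,-0.01],[0.72,-1,0.5,72.5,-0.01],[0.72,-1,0.5,72.5,-0.01],[0.72,-1,0.5,72.5,-0.01]]])

```text
time_s: 5.67
eef_pos: [0.5242, -0.1055, 0.1886]
eef_rot: [0.001, 0.193, 0.981, -0.0]
wrist_force: [-0.8, -0.8, -0.1]
opening: 0.72
grasp_force: 0.0
```

```bash
python3 - <<'E'
from h import *
o,T=target((.523,-.105,.187),np.pi+.16-.55)
ctr=np.array([.523,-.105,.2])
c,p,d=cam("wrist"); cv2.imwrite("pics/w2.png",p); locate(c,p,d,ctr)
X,uv=pts(c,d,np.ones(d.shape,bool)); L=(X-o["eef_pos"])@T*1000
m=(abs(L[:,0])<12)&(abs(L[:,1])<60)&(abs(L[:,1])>28.5)&(L[:,2]<5)&(L[:,2]>-60)
for s in (1,-1):
    k=m&(np.sign(L[:,1])==s); print(s,k.sum(),np.percentile(L[k],[1,50,99],axis=0).round(1).tolist())
E
```

```text
[ 1.3 -0.   1.6] yaw 2.754 t 5.67 turn 0.002 q6 -1.604
glass n 15062 mean [ 0.34  0.78 21.48] circ -0.03 0.06 22.69 plane [ 0.     0.    21.482]
1 5923 [[-10.3, 30.3, -59.9], [7.1, 36.3, -42.4], [12.0, 53.6, -8.5]]
-1 5821 [[-10.4, -53.0, -59.9], [7.1, -36.4, -42.5], [12.0, -30.5, -8.4]]
```

View pics/w2.png

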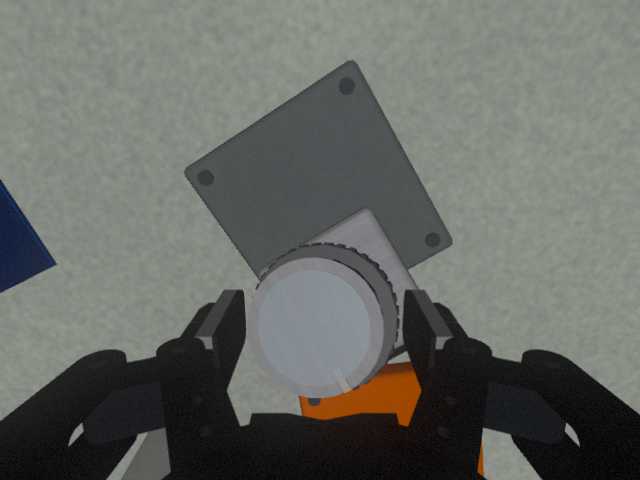

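Request:
move_arm(series=[[[0.72,1.3,0,2.6,0],[0.72,1.3,0,2.6,0],[0.5,1.3,0,2.6,0],[0.5,1.3,0,2.6,0],[0.5,1.3,0,2.6,0],[0.5,1.3,0,2.6,0],[0.5,1.3,0,2.6,0],[0.5,1.3,0,2.6,0],[0.5,1.3,0,2.6,0],[0.5,1.3,0,2.6,0]]])

```text
time_s: 6.55
eef_pos: [0.5224, -0.1045, 0.1857]
eef_rot: [-0.0, 0.193, 0.981, 0.0]
wrist_force: [-3.7, 2.1, 4.6]
opening: 0.604
grasp_force: 61.4
```

```bash
cat >> h.py <<'E'
def state(ctr=(.523,-.105,.2),name=None):
    o=ctrl.get_obs(); ctr=np.array(ctr)
    print("t",round(float(o["time_s"]),2),"pos",o["eef_pos"].round(4),"F",o["wrist_force"].round(1),"M",o["torque"].round(2),"open",round(float(o["opening"]),3),"grip",round(float(o["grasp_force"]),1),"q6",o["q"][5].round(3))
    c,p,d=cam("wrist"); locate(c,p,d,ctr); foot("wrist")
    if name: cv2.imwrite(f"pics/{name}.png",p)
    th,r,I=unwrap(c,p,ctr); g=I.astype(float).mean(2)
    for lab,a,b in(("mark",17,21.5),("line",24,27)):
        s=g[(r>=a)&(r<=b)].mean(0); s=s-np.median(s); k=np.argsort(s)[::-1][:8]; print(lab,"max",s[k[0]].round(0),np.sort(th[k]).round(2))
    return c,p,d
E
python3 -c "
from h import *
state(name='w3')"
```

```text
t 6.55 pos [ 0.5224 -0.1045  0.1857] F [-3.7  2.1  4.6] M [ 0.28  0.57 -0.09] open 0.604 grip 61.4 q6 -1.604
glass n 15759 mean [ 0.26  0.69 21.49] circ -0.18 -0.08 22.89 plane [-1.0000e-03  0.0000e+00  2.1494e+01]
wrist foot ((558.9154663085938, -102.57025909423828), (263.851806640625, 174.52928161621094), 3.4013516902923584) 30049 0.022618276655976995
mark max 11.0 [-0.05 -0.04 -0.03 -0.01  0.    0.01  0.02  0.03]
line max 50.0 [-0.21 -0.2  -0.19 -0.18 -0.17 -0.17 -0.16 -0.15]
```

Request:
move_arm(series=[[[0.5,0,0,0,-0.05],[0.5,0,0,0,-0.1],[0.5,0,0,0,-0.15],[0.5,0,0,0,-0.2],[0.5,0,0,0,-0.25],[0.5,0,0,0,-0.3],[0.5,0,0,0,-0.35],[0.5,0,0,0,-0.4],[0.5,0,0,0,-0.45],[0.5,0,0,0,-0.5]]])

```text
time_s: 7.53
eef_pos: [0.5224, -0.1064, 0.185]
eef_rot: [-0.0, -0.057, 0.998, -0.001]
wrist_force: [-2.0, -5.5, -1.1]
opening: 0.604
grasp_force: 77.0
```

```bash
python3 -c "
from h import *
state(name='w4')"
```

```text
t 7.53 pos [ 0.5224 -0.1064  0.185 ] F [-2.  -5.5 -1.1] M [-0.96  0.11 -0.23] open 0.604 grip 77.0 q6 -2.106
glass n 16085 mean [-0.28 -0.85 21.73] circ -0.38 -0.87 22.63 plane [-3.000e-03 -8.000e-03  2.172e+01]
wrist foot ((568.9297485351562, -100.24002075195312), (273.8959655761719, 160.3316650390625), 7.674761772155762) 30338 0.022627965415272046
mark max 9.0 [-0.11 -0.1  -0.1  -0.09 -0.08 -0.05 -0.04 -0.03]
line max 36.0 [-0.11 -0.1  -0.1  -0.09 -0.08 -0.06 -0.05 -0.04]
```

The ring follows, but the moment grew to 1 N m (vertical tool on tilted ring) so I release and use strokes of 0.5 rad.

Request:
move_arm(series=[[[0.72,0,0,0,-0.5],[0.72,0,0,0,-0.5],[0.72,0,0,0,-0.5],[0.72,0,0,0,-0.5],[0.72,0,0,0,-0.4],[0.72,0,0,0,-0.3],[0.72,0,0,0,-0.2],[0.72,0,0,0,-0.1],[0.72,0,0,0,0],[0.72,0,0,0,0]]])

```text
time_s: 8.52
eef_pos: [0.5226, -0.1049, 0.185]
eef_rot: [-0.0, -0.054, 0.999, 0.0]
wrist_force: [0.1, -0.1, 0.1]
opening: 0.718
grasp_force: 0.0
```

```bash
python3 -c "
from h import *
state(name='w5')
target((.523,-.105,.186),np.pi+.16-.3)"
```

```text
t 8.52 pos [ 0.5226 -0.1049  0.185 ] F [ 0.1 -0.1  0.1] M [ 0.04 -0.02 -0.02] open 0.718 grip 0.0 q6 -2.1
glass n 16150 mean [-0.28 -0.8  21.71] circ -0.36 -0.78 22.62 plane [-2.0000e-03 -8.0000e-03  2.1705e+01]
wrist foot ((568.0398559570312, -99.67475128173828), (271.68145751953125, 160.4719696044922), 7.956687927246094) 30607 0.022637397458363535
mark max 9.0 [-0.1  -0.09 -0.08 -0.07 -0.06 -0.05 -0.04 -0.03]
line max 33.0 [-0.1  -0.1  -0.09 -0.08 -0.07 -0.06 -0.05 -0.04]
[-0.3 -0.2 -0.9] yaw -3.026 t 8.67 turn 0.255 q6 -2.107
```

```bash
python3 - <<'E'
from h import *
c=calibration("wrist"); p=cv2.imread("pics/w5.png")
th,r,I=unwrap(c,p,np.array([.523,-.105,.2]))
V=np.zeros((560,720,3),np.uint8);V[:200]=cv2.resize(I,(720,200));Z=p[230:420,220:430]
V[200:560,:400]=cv2.resize(Z,(400,360),interpolation=cv2.INTER_CUBIC)
cv2.imwrite("pics/u5.png",V)
foot("top")
E
```

```text
top foot ((515.1749877929688, -89.30601501464844), (169.73126220703125, 125.44163513183594), 8.013301849365234) 1135 0.021318938265098345
```

View pics/u5.png

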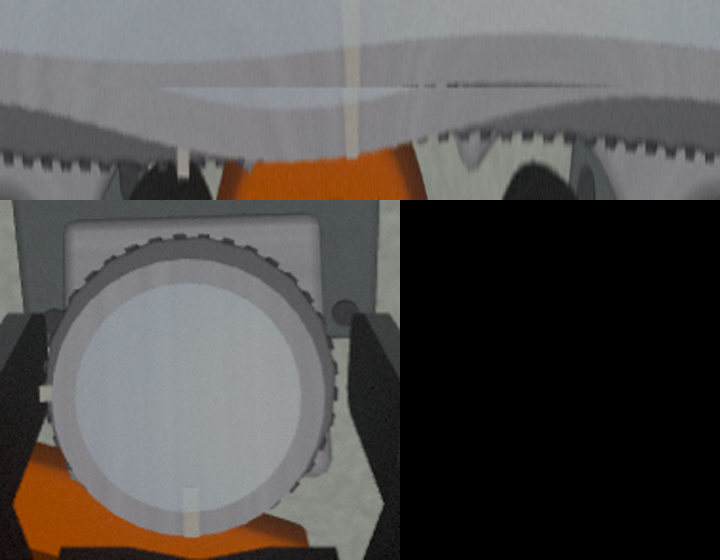

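Request:
move_arm(series=[[[0.75,0,-0.5,-0.5,0.1],[0.75,0,-0.5,-0.5,0.2],[0.75,0,-0.5,-0.5,0.25],[0.75,0,-0.5,-0.5,0.25],[0.75,0,-0.5,-0.5,0.25],[0.5,0,-0.5,-0.5,0.25],[0.5,0,-0.5,-0.5,0.25],[0.5,0,-0.5,-0.5,0.25],[0.5,0,-0.5,-0.5,0.25],[0.5,0,-0.5,-0.5,0.25]]])

```text
time_s: 9.6
eef_pos: [0.5227, -0.1063, 0.1863]
eef_rot: [0.0, 0.068, 0.998, -0.001]
wrist_force: [-3.1, -5.3, 4.5]
opening: 0.604
grasp_force: 62.0
```

Request:
move_arm(series=[[[0.5,0,0,0,-0.05],[0.5,0,0,0,-0.1],[0.5,0,0,0,-0.15],[0.5,0,0,0,-0.2],[0.5,0,0,0,-0.25],[0.5,0,0,0,-0.3],[0.5,0,0,0,-0.35],[0.5,0,0,0,-0.4],[0.5,0,0,0,-0.45],[0.5,0,0,0,-0.5]]])

```text
time_s: 10.43
eef_pos: [0.5225, -0.1074, 0.1858]
eef_rot: [-0.001, -0.181, 0.983, -0.002]
wrist_force: [-3.0, -10.4, -0.9]
opening: 0.606
grasp_force: 66.9
```

```bash
python3 -c "
from h import *
state(name='w6')"
```

```text
t 10.43 pos [ 0.5225 -0.1074  0.1858] F [ -3.  -10.4  -0.9] M [-2.04  0.33 -0.37] open 0.606 grip 66.9 q6 -2.357
glass n 15200 mean [-0.83 -1.55 22.14] circ -0.01 -0.0 22.99 plane [-4.000e-03 -5.000e-03  2.213e+01]
wrist foot ((516.113525390625, -108.6546859741211), (167.98330688476562, 160.21458435058594), 9.258757591247559) 30074 0.02264780986974159
mark max 13.0 [-2.33 -2.3  -2.25 -2.23 -2.22 -2.14 -2.   -1.99]
line max 26.0 [0.41 0.42 0.51 0.52 0.53 0.54 0.57 0.58]
```

Request:
move_arm(series=[[[0.8,0,0,0,0],[0.8,0,0,0,0],[0.8,0,0,0,0],[0.8,0,0,0,0],[0.8,0,0,-30,0.05],[0.8,0,0,-60,0.15],[0.8,0,0,-90,0.2],[0.8,0,0,-114,0.2],[0.8,0,0,-114,0.2],[0.8,0,0,-114,0.2]]])

```text
time_s: 11.42
eef_pos: [0.5236, -0.1053, 0.3014]
eef_rot: [0.002, -0.081, 0.997, -0.001]
wrist_force: [0.2, -0.2, -0.5]
opening: 0.799
grasp_force: 0.0
```

```bash
python3 - <<'E'
from h import *
c,p,d=state(name='w7')
ctr=np.array([.523,-.105,.2])
th,r,I=unwrap(c,p,ctr)
Z=p[180:300,250:380]
V=np.zeros((560,720,3),np.uint8);V[:200]=cv2.resize(I,(720,200));V[200:560,:390]=cv2.resize(Z,(390,360),interpolation=cv2.INTER_CUBIC)
cv2.imwrite("pics/u7.png",V)
foot("top"); foot("scene")
target(ctr,np.pi+.16)
E
```

```text
t 11.42 pos [ 0.5236 -0.1053  0.3014] F [ 0.2 -0.2 -0.5] M [ 0.02 -0.    0.01] open 0.799 grip 0.0 q6 -2.155
glass n 4018 mean [-1.06 -1.57 22.2 ] circ -1.34 -1.8 22.33 plane [-4.0000e-03 -2.0000e-03  2.2189e+01]
wrist foot ((516.6273803710938, -108.60195922851562), (167.82290649414062, 160.2360382080078), 9.419751167297363) 16551 0.022619957325883205
mark max 10.0 [-2.39 -2.38 -2.36 -2.3  -2.3  -2.29 -1.95 -1.95]
line max 25.0 [-1.26 -1.25 -1.24 -1.23 -1.22 -1.21 -1.2  -1.2 ]
top foot ((515.077392578125, -98.16053771972656), (170.0684356689453, 140.0726318359375), 9.39831256866455) 1267 0.021376173297271147
scene foot ((521.150390625, -107.32772827148438), (170.19728088378906, 160.5800323486328), 8.675810813903809) 1582 0.02131031974614419
[-0.9 -0.2 98.5] yaw -2.979 t 11.77 turn 0.002 q6 -2.155
```

View pics/u7.png

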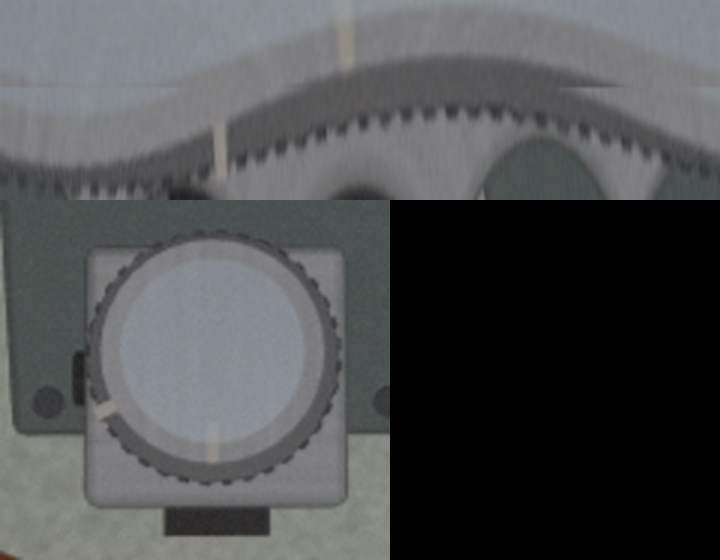

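Foot has shifted ~3 mm (foot fit), line now about −1.13 rad from the mark. I'll recentre and try a lighter grip with short strokes.

Request:
move_arm(series=[[[0.85,1.6,-1.2,20,0.1],[0.85,1.6,-1.2,40,0.2],[0.85,1.6,-1.2,65,0.3],[0.85,1.6,-1.2,90,0.4],[0.85,1.6,-1.2,115,0.45],[0.85,1.6,-1.2,115,0.45],[0.85,1.6,-1.2,115,0.45],[0.68,1.6,-1.2,115,0.45],[0.68,1.6,-1.2,115,0.45],[0.68,1.6,-1.2,115,0.45]]])

```text
time_s: 12.6
eef_pos: [0.5224, -0.1072, 0.1866]
eef_rot: [0.002, 0.143, 0.99, -0.0]
wrist_force: [0.2, -0.5, 0.5]
opening: 0.679
grasp_force: 0.0
```

```bash
python3 - <<'E'
from h import *
c,p,d=state(name='w8')
target((.5222,-.1068,.186),np.pi+.16-.45)
E
```

```text
t 12.6 pos [ 0.5224 -0.1072  0.1866] F [ 0.2 -0.5  0.5] M [-0.07 -0.02  0.05] open 0.679 grip 0.0 q6 -1.709
glass n 14639 mean [-0.86 -1.06 22.17] circ -1.38 -2.07 22.61 plane [-4.0000e-03 -3.0000e-03  2.2167e+01]
wrist foot ((559.586181640625, -106.81043243408203), (273.7890625, 180.37220764160156), 1.0880322456359863) 30108 0.022640770578456638
mark max 8.0 [-0.19 -0.18 -0.17 -0.17 -0.16 -0.15 -0.14 -0.13]
line max 38.0 [-1.77 -1.76 -1.69 -1.55 -1.47 -1.47 -1.36 -1.27]
[-0.3  0.3 -0.3] yaw 2.854 t 12.75 turn 0.003 q6 -1.709
```

Well centred. Close gently in steps and look at the grip force.

Request:
move_arm(series=[[[0.64,0,0.2,0,0],[0.63,0,0.2,0,0],[0.62,0,0.2,0,0],[0.615,0,0.2,0,0],[0.61,0,0.2,0,0],[0.605,0,0.2,0,0],[0.602,0,0.2,0,0],[0.602,0,0.2,0,0],[0.602,0,0.2,0,0],[0.602,0,0.2,0,0]]])

```text
time_s: 13.58
eef_pos: [0.5217, -0.1077, 0.1863]
eef_rot: [0.001, 0.143, 0.99, -0.001]
wrist_force: [-4.7, -4.3, 8.3]
opening: 0.613
grasp_force: 42.2
```

Request:
move_arm(series=[[[0.612,0,0.2,0,0],[0.612,0,0.2,0,0],[0.612,0,0.2,0,0],[0.612,0,0.2,0,0],[0.612,0,0.2,0,0],[0.612,0,0.2,0,-0.05],[0.612,0,0.2,0,-0.1],[0.612,0,0.2,0,-0.15],[0.612,0,0.2,0,-0.2],[0.612,0,0.2,0,-0.25]]])

```text
time_s: 14.42
eef_pos: [0.5218, -0.1078, 0.1861]
eef_rot: [0.001, 0.018, 1.0, -0.001]
wrist_force: [-3.5, -3.5, 6.7]
opening: 0.617
grasp_force: 39.7
```

```bash
python3 - <<'E'
from h import *
c,p,d=state(name='w9')
E
```

```text
t 14.42 pos [ 0.5218 -0.1078  0.1861] F [-3.5 -3.5  6.7] M [-1.28  0.56 -0.39] open 0.617 grip 39.7 q6 -1.959
glass n 14956 mean [-0.91 -1.36 22.17] circ -1.54 -2.33 22.55 plane [-4.0000e-03 -3.0000e-03  2.2164e+01]
wrist foot ((563.5916748046875, -100.737548828125), (264.89141845703125, 160.30645751953125), 9.364171981811523) 30310 0.02262596190990098
mark max 8.0 [-2.8  -2.79 -2.36 -2.33 -2.32 -2.31 -2.3  -2.27]
line max 29.0 [-1.46 -1.42 -1.33 -1.32  0.72  0.73  0.74  0.75]
```

Request:
move_arm(series=[[[0.66,0,0,0,0],[0.66,0,0,0,0],[0.65,0,0,0,0],[0.618,0,0,0,0],[0.618,0,0,0,0],[0.618,0,0,0,-0.05],[0.618,0,0,0,-0.1],[0.618,0,0,0,-0.15],[0.618,0,0,0,-0.2],[0.618,0,0,0,-0.25]]])

```text
time_s: 15.4
eef_pos: [0.522, -0.1077, 0.1852]
eef_rot: [0.001, -0.107, 0.994, -0.001]
wrist_force: [1.6, -5.4, -0.4]
opening: 0.616
grasp_force: 20.0
```

```bash
python3 - <<'E'
from h import *
c,p,d=state(name='w10')
E
```

```text
t 15.4 pos [ 0.522  -0.1077  0.1852] F [ 1.6 -5.4 -0.4] M [-1.28 -0.33 -0.33] open 0.616 grip 20.0 q6 -2.209
glass n 15239 mean [-0.9  -1.61 22.18] circ -1.05 -1.53 22.59 plane [-4.000e-03 -2.000e-03  2.217e+01]
wrist foot ((566.7561645507812, -100.19915008544922), (270.79913330078125, 160.50845336914062), 9.385454177856445) 30395 0.022620087560158042
mark max 12.0 [-2.39 -2.38 -2.35 -2.33 -2.32 -2.31 -2.3  -2.3 ]
line max 19.0 [-0.65  0.45  0.45  0.46  0.47  0.48  0.75  0.76]
```

Request:
move_arm(series=[[[0.66,0,0,0,0],[0.66,0,0,0,0],[0.65,0,0,0,0],[0.618,0,0,0,0],[0.618,0,0,0,0],[0.618,0,0,0,-0.05],[0.618,0,0,0,-0.1],[0.618,0,0,0,-0.15],[0.618,0,0,0,-0.2],[0.618,0,0,0,-0.25]]])

```text
time_s: 16.38
eef_pos: [0.522, -0.1075, 0.1852]
eef_rot: [0.0, -0.23, 0.973, -0.001]
wrist_force: [0.9, -5.7, 2.0]
opening: 0.627
grasp_force: 20.5
```

Request:
move_arm(series=[[[0.68,0,0,0,0],[0.8,0,0,0,0],[0.8,0,0,0,0],[0.8,0,0,-30,0.05],[0.8,0,0,-60,0.15],[0.8,0,0,-90,0.25],[0.8,0,0,-115,0.3],[0.8,0,0,-115,0.3],[0.8,0,0,-115,0.3],[0.8,0,0,-115,0.3]]])

```text
time_s: 17.22
eef_pos: [0.5209, -0.1058, 0.2985]
eef_rot: [-0.001, -0.081, 0.997, 0.001]
wrist_force: [-0.1, 0.6, -0.8]
opening: 0.799
grasp_force: 0.0
```

```bash
cat >> h.py <<'E'
def meas(name):
    ctr=np.array([.5222,-.1068,.2005])
    c,p,d=state(ctr,name)
    th,r,I=unwrap(c,p,ctr,r0=12); b=I[...,2].astype(float)-I[...,0]  # beige: red over blue
    for lab,lo,hi in(("mark",17,20.5),("line",24.5,26.5)):
        s=cv2.GaussianBlur(b[(r>=lo)&(r<=hi)].mean(0)[None],(9,1),0)[0]; s=s-np.median(s); j=s.argmax(); w=np.clip(s[max(0,j-10):j+11],0,None); print(lab,round((th[max(0,j-10):j+11]*w).sum()/w.sum(),3),s[j].round(1))
    return c,p,d
E
python3 - <<'E'
from h import *
meas('w11')
target((.5222,-.1068,.3015),np.pi+.16)
E
```

```text
t 17.22 pos [ 0.5209 -0.1058  0.2985] F [-0.1  0.6 -0.8] M [ 0.03  0.03 -0.01] open 0.799 grip 0.0 q6 -2.158
glass n 4322 mean [-0.71 -0.68 21.35] circ -1.1 -0.9 22.41 plane [-2.0000e-03  1.0000e-03  2.1349e+01]
wrist foot ((516.5738525390625, -108.5943832397461), (167.76942443847656, 159.92942810058594), 9.381580352783203) 16747 0.02260888981165857
mark max 7.0 [-2.43 -2.43 -0.05 -0.04 -0.03 -0.03 -0.02 -0.01]
line max 42.0 [-0.54 -0.53 -0.52 -0.51 -0.51 -0.5  -0.49 -0.48]
mark -0.028 15.0
line -0.51 13.0
[-1.4 -1.2 -3.7] yaw -2.979 t 17.37 turn 0.003 q6 -2.158
```

Request:
move_arm(series=[[[0.85,-0.4,-1.5,20,0.1],[0.85,-0.4,-1.5,40,0.2],[0.85,-0.4,-1.5,65,0.3],[0.85,-0.4,-1.5,90,0.35],[0.85,-0.4,-1.5,112,0.35],[0.85,-0.4,-1.5,112,0.35],[0.75,-0.4,-1.5,112,0.35],[0.68,-0.4,-1.5,112,0.35],[0.68,-0.4,-1.5,112,0.35],[0.68,-0.4,-1.5,112,0.35]]])

```text
time_s: 18.2
eef_pos: [0.5231, -0.1082, 0.1894]
eef_rot: [0.001, 0.094, 0.996, -0.0]
wrist_force: [-0.7, 0.5, 0.2]
opening: 0.68
grasp_force: 0.0
```

```bash
python3 - <<'E'
from h import *
target((.5216,-.1074,.186),np.pi+.16-.35)
print(ctrl.get_obs()["eef_pos"])
E
```

```text
[1.6 0.5 3.4] yaw 2.954 t 18.2 turn 0.002 q6 -1.81
[ 0.52305378 -0.10820742  0.18936506]
```

Request:
move_arm(series=[[[0.68,1.4,0.4,3,0],[0.68,1.4,0.4,3,0],[0.64,1.4,0.4,3,0],[0.62,1.4,0.4,3,0],[0.616,1.4,0.4,3,0],[0.616,1.4,0.4,3,-0.05],[0.616,1.4,0.4,3,-0.1],[0.616,1.4,0.4,3,-0.15],[0.616,1.4,0.4,3,-0.2],[0.616,1.4,0.4,3,-0.25]]])

```text
time_s: 19.03
eef_pos: [0.521, -0.1078, 0.1851]
eef_rot: [0.0, -0.032, 0.999, -0.001]
wrist_force: [-1.9, -2.3, 1.1]
opening: 0.62
grasp_force: 23.0
```

Request:
move_arm(series=[[[0.66,0,0,0,0],[0.66,0,0,0,0],[0.65,0,0,0,0],[0.616,0,0,0,0],[0.616,0,0,0,0],[0.616,0,0,0,-0.04],[0.616,0,0,0,-0.08],[0.616,0,0,0,-0.12],[0.616,0,0,0,-0.16],[0.616,0,0,0,-0.2]]])

```text
time_s: 19.87
eef_pos: [0.5211, -0.108, 0.185]
eef_rot: [0.0, -0.131, 0.991, -0.001]
wrist_force: [-0.0, -2.7, 0.8]
opening: 0.624
grasp_force: 23.4
```

Request:
move_arm(series=[[[0.68,0,0,0,0],[0.8,0,0,0,0],[0.8,0,0,0,0],[0.8,0,0,-30,0],[0.8,0,0,-60,-0.05],[0.8,0,0,-90,-0.1],[0.8,0,0,-115,-0.1],[0.8,0,0,-115,-0.1],[0.8,0,0,-115,-0.1],[0.8,0,0,-115,-0.1]]])

```text
time_s: 20.7
eef_pos: [0.5203, -0.1067, 0.2987]
eef_rot: [-0.001, -0.18, 0.984, 0.001]
wrist_force: [0.1, 0.0, -0.2]
opening: 0.8
grasp_force: 0.0
```

```bash
python3 - <<'E'
from h import *
meas('w12')
target((.5222,-.1068,.3015),np.pi+.16)
E
```

```text
t 20.7 pos [ 0.5203 -0.1067  0.2987] F [ 0.1  0.  -0.2] M [ 0.   -0.01 -0.04] open 0.8 grip 0.0 q6 -2.359
glass n 4307 mean [-0.65 -0.82 21.34] circ -0.99 -0.77 22.48 plane [0.0000e+00 1.0000e-03 2.1346e+01]
wrist foot ((516.860107421875, -108.5352554321289), (169.0791778564453, 159.74330139160156), 9.551580429077148) 16510 0.022621223574819518
mark max 6.0 [-0.06 -0.05 -0.04 -0.03 -0.03 -0.02 -0.01  0.  ]
line max 43.0 [-0.14 -0.13 -0.12 -0.11 -0.1  -0.1  -0.09 -0.08]
mark -0.021 15.2
line -0.113 12.5
[-2.  -0.9 -3.6] yaw -2.78 t 20.85 turn 0.202 q6 -2.359
```

Request:
move_arm(series=[[[0.85,0,0,20,0.1],[0.85,0,0,40,0.2],[0.85,0,0,65,0.28],[0.85,0,0,90,0.28],[0.85,0,0,115,0.28],[0.75,0,0,115,0.28],[0.68,0,0,115,0.28],[0.66,0,0,115,0.28],[0.66,0,0,115,0.28],[0.66,0,0,115,0.28]]])

```text
time_s: 21.68
eef_pos: [0.5218, -0.1076, 0.1865]
eef_rot: [0.001, -0.041, 0.999, -0.001]
wrist_force: [0.4, -0.2, -0.3]
opening: 0.662
grasp_force: 0.0
```

```bash
python3 - <<'E'
from h import *
target((.5216,-.1075,.186),np.pi+.16-.1)
print(ctrl.get_obs()["eef_pos"])
E
```

```text
[0.2 0.1 0.5] yaw -3.059 t 21.68 turn 0.022 q6 -2.079
[ 0.52182107 -0.10755069  0.18648009]
```

Request:
move_arm(series=[[[0.64,0,0,0.5,0],[0.625,0,0,0.5,0],[0.616,0,0,0.5,0],[0.616,0,0,0.5,0],[0.616,0,0,0.5,-0.03],[0.616,0,0,0.5,-0.06],[0.616,0,0,0.5,-0.08],[0.616,0,0,0.5,-0.1],[0.616,0,0,0.5,-0.1],[0.616,0,0,0.5,-0.1]]])

```text
time_s: 22.52
eef_pos: [0.522, -0.1078, 0.1855]
eef_rot: [0.001, -0.091, 0.996, -0.001]
wrist_force: [2.1, -0.0, 5.8]
opening: 0.622
grasp_force: 23.6
```

```bash
python3 - <<'E'
from h import *
o=ctrl.get_obs(); print(o["torque"],o["q"][5])
E
```

```text
[-0.64197861 -0.43843212 -0.1105785 ] -2.1789195191508557
```

Request:
move_arm(series=[[[0.616,0,0,0,-0.01],[0.616,0,0,0,-0.02],[0.616,0,0,0,-0.03],[0.616,0,0,0,-0.04],[0.616,0,0,0,-0.04],[0.616,0,0,0,-0.04],[0.616,0,0,0,-0.04],[0.616,0,0,0,-0.04],[0.616,0,0,0,-0.04],[0.616,0,0,0,-0.04]]])

```text
time_s: 23.35
eef_pos: [0.5218, -0.1076, 0.1854]
eef_rot: [0.001, -0.11, 0.994, -0.001]
wrist_force: [2.1, -0.8, 6.7]
opening: 0.622
grasp_force: 23.8
```

```bash
python3 - <<'E'
from h import *
print(ctrl.get_obs()["torque"]); meas('w13')
E
```

```text
[-0.43120603 -0.28635193 -0.65476617]
t 23.35 pos [ 0.5218 -0.1076  0.1854] F [ 2.1 -0.8  6.7] M [-0.43 -0.29 -0.65] open 0.622 grip 23.8 q6 -2.218
glass n 16006 mean [-0.63 -0.65 21.38] circ -0.87 -0.73 22.59 plane [-3.0000e-03  2.0000e-03  2.1382e+01]
wrist foot ((568.7591552734375, -99.81292724609375), (275.0853576660156, 160.11581420898438), 9.507436752319336) 30430 0.022621214502358294
mark max 7.0 [-2.91 -2.91 -2.9  -2.89 -2.5  -2.5   0.01  0.02]
line max 38.0 [-0.04 -0.03 -0.03 -0.02 -0.01  0.    0.03  0.03]
mark -0.029 13.9
line -0.641 17.1
```

Request:
move_arm(series=[[[0.68,0,0,0,0],[0.8,0,0,0,0],[0.8,0,0,0,0],[0.8,0,0,-30,0],[0.8,0,0,-60,0],[0.8,0,0,-90,0],[0.8,0,0,-115,0],[0.8,0,0,-115,0],[0.8,0,0,-115,0],[0.8,0,0,-115,0]]])

```text
time_s: 24.33
eef_pos: [0.5201, -0.1068, 0.2979]
eef_rot: [-0.001, -0.111, 0.994, 0.001]
wrist_force: [0.0, -0.3, -0.3]
opening: 0.799
grasp_force: 0.0
```

```bash
python3 - <<'E'
from h import *
c,p,d=meas('w14'); cv2.imwrite("pics/f.png",cv2.resize(p[180:300,250:380],None,fx=4,fy=4,interpolation=cv2.INTER_CUBIC))
E
```

```text
t 24.33 pos [ 0.5201 -0.1068  0.2979] F [ 0.  -0.3 -0.3] M [-0.01  0.02 -0.04] open 0.799 grip 0.0 q6 -2.219
glass n 4338 mean [-0.78 -0.66 21.43] circ -1.2 -0.75 22.41 plane [-2.0000e-03  1.0000e-03  2.1428e+01]
wrist foot ((516.7560424804688, -107.78722381591797), (169.5175018310547, 158.67213439941406), 9.77108383178711) 16704 0.022609319450050618
mark max 7.0 [-0.05 -0.04 -0.03 -0.03 -0.02 -0.01  0.    0.01]
line max 40.0 [-0.05 -0.04 -0.03 -0.03 -0.02  0.    0.01  0.02]
mark -0.033 15.6
line -0.014 12.5
```

View pics/f.png

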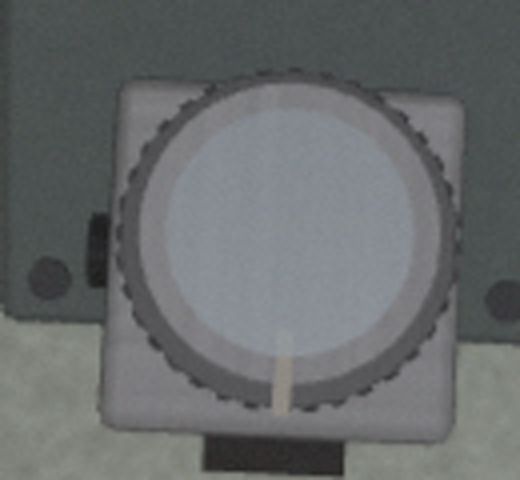

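The iris line (281,400) now stands right beside the mark (284,350), and the moment about z rose to 0.65 N m at the stop. The stand is about 3 mm from its start, and the gripper is clear.

```bash
python3 -c "
from h import *
print(order.hand_in())"
```

```text
the job is handed in; nothing more can be done
None
```

The iris is open against its stop, with its white line lined up with the mark to about 0.02 rad. The gripper has let go and is clear, the stand shifted about 3 mm, and the job is handed in; no verdict came back.

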